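# Set the inspection lamp against its stops and hold the long glass cell in the light path

### The arm

A 6-joint arm with a two-finger parallel gripper is mounted at the origin on the work surface. World frame = base frame: x ahead of the robot, y to its left, z up, the work surface at z = 0. Lengths are in m, angles in rad, forces in N, time in s.
With the tool pointing down it reaches from about 0.25 to 0.725 m from the base axis. Payload 4 kg.
Tool frame: the origin (TCP) lies at the very end of the fingers, on their centre line; the grasp point (between the pads) lies 19 mm behind it; z points along the fingers, y is the line along which they close (so a half turn about z gives the same grasp; the last joint's range is limited). The gripper opens to 85 mm and grips with 20 to 120 N. Pads are 22 mm wide; open, the fingers measure 114 mm over their backs; the gripper's body (76 mm by 85 mm) begins 54 mm behind the grasp point. The pads swing forward as they close: fully open they stand 13 mm farther back than shut.
Start: joints at [-1.17, 0.241, 0.005, 1.335, 0, 1.571], TCP at [0.195, -0.46, 0.197] pointing down, gripper open.
Joint ranges: [-2.72, 2.72], [-1.05, 1.87], [-1.09, 1.28], [-1.99, 2.15], [-1.42, 1.44], [-3.14, 3.14]. Speed limits (rad/s): [2.79, 2.79, 3.14, 3.14, 3.14, 3.14].

### API

Orientations are given as [roll, pitch, yaw] about the fixed x, y, z axes, in that order (R = Rz(yaw) Ry(pitch) Rx(roll)).
In Python, from station import observe, imaging, bot gives the robot as it stands.
- The arm moves only by the tool carry_out, never from a script. Its argument "commands" is a list of rows, each an object with "fingers": the gripper command: -1 is fully open, 1 is shut, values between are in proportion; "offset": the shift along the tool's x, y, z in m, a list of three; "yaw": the turn about the tool's z in degrees. In form: [{"fingers": fingers, "offset": [tx, ty, tz], "yaw": yaw}, ...]. A call has 1 to 12 rows; each row is the pose to reach, as a shift and turn from the pose commanded when the call began, along the tool's axes at that moment; what a row does not reach only later rows make up. A row lasts 1/12 s, in which the tool goes at most 41.7 mm and 7.16 degrees, less where a joint would pass 70% of its speed; a pose out of reach is approached as far as the arm can. A call with a gripper value outside its range is refused whole. The fingers move at their own pace and stop on an object; "squeeze" is the grip in N (left out, the last holds). Time passes only in rows, so rows that repeat a pose let the fingers close. It gives the time, the measured TCP pose, the force, the opening and the grip force at its end, in the units of the state.
- observe(): the state, without advancing time (a new reading comes with each control period).
- imaging.grab_frame(name): name is "side" or "top" or "wrist"; returns a dict with "color" (480x640x3 uint8, blue, green, red), "z_map" (480x640 float32, m along the optical axis (not along the pixel's ray), 0 where there is no reading), "mtx" (3x3 intrinsics, pixels), "world_to_cam" (4x4, takes a point from world to camera coordinates); the wrist camera has in their place "hand_eye" (4x4, takes a point from camera to tool coordinates, whose origin is the TCP and whose axes are the flange's). Camera axes: x right, y up, looking along -z (the intrinsics and any distortion apply to the point x, -y, -z); pixel columns grow to the right and rows downward; lengths in m; the calibration is good to about 2 mm. A picture is of the moment at which its call begins: read the wrist's pose just before it.
- bot.close_job(): hands the job in; it is judged then, once.
The state is a dict: "clock": time; "q": joint angles; "joint_vel": joint speeds; "joint_torque": joint torques, N m; "eef_pos": TCP position; "orientation": TCP orientation; "wrist_force": force on the tool from outside, world axes, zero at the start; "torque": the same for the moment, N m; "gripper_width": finger opening in m; "grip_force": force on a finger pad.
Only numpy, scipy, OpenCV 4.12 (cv2) and the standard library are available. Lean on these libraries where they do the work, as an engineer would, in place of code of your own. Each camera call takes 0.05 s, during which the arm holds its last target. There are 200 camera calls.

### The job

The lamp block of the inspection stand has been left slid back: push it along the base plate until it sits square and fully home against both steel stops, the side bar and the end bar, so that it shines straight at the camera. Then pick up the longest of the three glass cells on the mat by its two frosted side faces only, never touching a clear end face with the gripper, and hold it upright in the light path, centred on it about midway between lamp nozzle and camera lens, with its clear ends facing lamp and lens; finish still holding it there in the air. Keep the lamp flat on its plate, and leave the two other cells, the label roll and the brush as they are.

Things in the scene. Friction and masses are not known exactly. Their poses are not given: they have to be found in the camera images.
- rig: inspection stand, fixed to the bench: aluminium base plate 140 mm (x, -85 to +55) by 340 mm (y, -135 to +205), 12 mm thick, top at z = 12 mm. Origin on the bench under the middle of the light path; the light runs along its y axis (lamp at +y, camera at -y). The lamp is home when the middle of its housing is at x = 0, y = 105 mm of this frame and its axes are parallel to the stand's
- light_path (a point): point on the light axis in the open gap, midway between the camera lens (52 mm away) and the nozzle of the lamp when home (50 mm away), 62 mm above the bench, 50 mm above the plate; axes as the stand's: the light runs along y, z is up
- side_stop (a point): middle of the stop face of the side bar: steel bar on the plate, 125 mm long along y, 12 mm wide, rising 14 mm above the plate. This point is at x = 32, y = 132.5, z = 19 mm of the stand; the face looks to the stand's -x
- end_stop (a point): middle of the stop face of the end bar: steel bar on the plate, 64 mm long along x, 12 mm wide, rising 14 mm above the plate. This point is at x = 0, y = 70, z = 19 mm of the stand; the face looks to the stand's +y
- camera_lens (a point): centre of the front of the camera's round lens (34 mm across), at x = 0, y = -52, z = 62 mm of the stand. The black camera head behind it is fixed, 60 mm wide, 50 mm long, top 88 mm above the bench
- lamp_mid (a point): centre, half-way up, of the lamp's housing: grey metal box 64 (x) by 70 (y) by 76 mm high, 8 mm fins on top, round nozzle (32 mm across, 20 mm long, axis 50 mm above the underside) out of its -y face. Stands loose on the plate, 0.4 to 0.75 kg, its middle 20 to 45 mm short of home in x and y, up to 14 degrees askew. +x face belongs on the side bar, -y face on the end bar (nozzle passes over it); push on -x and +y faces
- cell_long_mid (a point): open-topped empty rectangular glass cell (walls 2.5 mm) standing on the mat, 22 mm wide (y), 48 mm high, 34 mm long (x): the longest of the three, about 45 g. This point is its centre, half-way up (24 mm above its underside). The two long sides (normal to y, 22 mm apart) are frosted, matt white; the two ends (normal to x, 34 mm apart) are clear
- cell_long: the same long cell: origin at the centre of its underside, axes as above
- cell_medium_mid (a point): open-topped empty rectangular glass cell (walls 2.5 mm) standing on the mat, 22 mm wide (y), 48 mm high, 22 mm long (x). Its centre, half-way up. Leave it standing
- cell_short_mid (a point): open-topped empty rectangular glass cell (walls 2.5 mm) standing on the mat, 22 mm wide (y), 48 mm high, 12 mm long (x). Its centre, half-way up. Leave it standing
- mat: black rubber mat, fixed, 210 mm (x) by 110 mm (y), 4 mm thick, origin at the centre of its underside. The three cells stand in a row along its x axis about 65 mm apart, in any order, each turned up to 20 degrees from it, frosted sides facing the long edges of the mat
- lamp: the same lamp block: origin at the centre of its underside, axes as above
- label_roll_mid (a point): bystander: a roll of white labels lying flat on the bench, 96 mm across, 40 mm high; its centre
- brush: bystander: a dust brush lying on the bench, 170 mm long along its x, origin at its middle underneath

How it is judged:
On the way, in this order (a step that is already met when the one before it is completed fails the run):
1. the lamp block stands square against both stops (x of lamp_mid in the frame of rig between -0.0025 and 0.0025 m and y of lamp_mid in the frame of rig between 0.1025 and 0.1075 m and angle between the x axis of lamp_mid and the x axis of rig, either way round below 0.035 rad and z of lamp_mid in the frame of rig between 0.046 and 0.054 m), for 0.2 s.
2. the long cell is lifted off the mat by the fingers, upright (contact force between the fingers and cell_long above 1 N and contact force between cell_long and mat below 0.05 N and contact force between cell_long and rig below 0.05 N and contact force between cell_long and lamp below 0.05 N and height (world z) of cell_long_mid above 0.043 m and angle between cell_long_mid's own z axis and vertical below 0.2 rad), for 0.2 s.
At the end, for the whole second after the job is handed in: Lamp on the plate against both stops (2.5 mm, 2 deg). Long cell held still by the fingers alone, off mat, stand and lamp, its centre within 5 mm sideways, 12 mm in height, 20 mm along the light of the light-path point, upright and clear ends square to the light within 7 deg (all of step 1 and contact force between the fingers and cell_long above 1 N and contact force between cell_long and mat below 0.05 N and contact force between cell_long and rig below 0.05 N and contact force between cell_long and lamp below 0.05 N and x of cell_long_mid in the frame of light_path between -0.005 and 0.005 m and y of cell_long_mid in the frame of light_path between -0.02 and 0.02 m and z of cell_long_mid in the frame of light_path between -0.012 and 0.012 m and angle between the x axis of cell_long_mid and the y axis of light_path, either way round below 0.12 rad and angle between cell_long_mid's own z axis and vertical below 0.12 rad and linear speed of each of cell_long, lamp below 0.01 m/s and angular speed of cell_long below 0.1 rad/s); the arm keeps its last pose, push and grip.
It fails at once if the gripper or arm touches a clear end face of the long cell (contact force between any of the fingers, the arm and cell_long_c2 above 0.3 N or contact force between any of the fingers, the arm and cell_long_c3 above 0.3 N).
It fails at once if the lamp block is lifted off its plate or tipped (z of lamp_mid in the frame of rig above 0.062 m or angle between lamp_mid's own z axis and vertical above 0.2 rad).
It fails at once if the long cell is knocked over (angle between cell_long_mid's own z axis and vertical above 0.6 rad).
It fails at once if a bystander (another cell, the label roll, the brush) is moved (distance of any of cell_medium_mid, cell_short_mid, label_roll_mid, brush from where it was at the start of the episode above 0.012 m).
It also fails if it takes over 58 s, if anything falls off the work surface, if the arm or the gripper's body presses on something with over 40 N, if the wrist force passes 120 N, or if a joint passes its speed limit or range.

## Working session

There is one attempt and no reset: what is moved stays moved. The work goes in short steps, Python scripts to look and compute and a tool call to move; the robot and the scene stay as the last step left them, time stands still between calls to the robot, and variables do not carry over. Pictures are saved under pics/ and viewed, at most 10 in all, crops included, and the job is handed in when it is done.

Besides the shell and the picture viewer there is one more tool, called after "Emit:" as name(argument=value, ...) on one line, values as JSON. carry_out: Moves the arm, as the interface text tells. Its arguments: {"type":"object","properties":{"commands":{"type":"array","items":{"type":"object","properties":{"fingers":{"type":"number"},"offset":{"type":"array","items":{"type":"number"}},"yaw":{"type":"number"}}}},"squeeze":{"type":"number"}},"required":["commands"]}

```bash
mkdir -p pics; cat > h.py <<'E'
import numpy as np, cv2, pickle
from station import observe, imaging, bot
def grab(n,tag):
    s=observe(); f=imaging.grab_frame(n); f['state']=s
    pickle.dump(f,open(f'pics/{tag}.pkl','wb')); cv2.imwrite(f'pics/{tag}.png',f['color']); return f
def load(tag): return pickle.load(open(f'pics/{tag}.pkl','rb'))
def c2w(f):
    if 'world_to_cam' in f: return np.linalg.inv(f['world_to_cam'])
    from scipy.spatial.transform import Rotation as R
    s=f['state'];T=np.eye(4);T[:3,:3]=R.from_euler('xyz',s['orientation']).as_matrix();T[:3,3]=s['eef_pos'];return T@f['hand_eye']
def ray(f,u,v):
    K=f['mtx'];T=c2w(f);d=np.array([(u-K[0,2])/K[0,0],-(v-K[1,2])/K[1,1],-1.]);return T[:3,3],T[:3,:3]@d
def atz(f,u,v,z):
    o,d=ray(f,u,v);return o+d*(z-o[2])/d[2]
def cloud(f):
    K=f['mtx'];T=c2w(f);v,u=np.mgrid[:480,:640];z=f['z_map'].astype(float)
    P=np.stack([(u-K[0,2])/K[0,0]*z,-(v-K[1,2])/K[1,1]*z,-z],-1);return P@T[:3,:3].T+T[:3,3]
def tri(f1,p1,f2,p2):
    a,d=ray(f1,*p1);b,e=ray(f2,*p2);t=np.linalg.lstsq(np.stack([d,-e],1),b-a,rcond=None)[0]
    return (a+d*t[0]+b+e*t[1])/2,np.linalg.norm(a+d*t[0]-b-e*t[1])
E
python3 - <<'E'
from h import *
for n in('top','side'):
    f=grab(n,n+'0'); print(n,[k for k in f],f['mtx'].tolist(),c2w(f).round(3).tolist())
print(observe())
E
```

```text
top ['color', 'z_map', 'mtx', 'world_to_cam', 'state'] [[480.208808935572, 0.0, 315.75230363322174], [0.0, 480.208808935572, 239.42990544140906], [0.0, 0.0, 1.0]] [[0.015, 0.995, -0.097, 0.508], [-1.0, 0.014, -0.008, -0.052], [-0.007, 0.097, 0.995, 1.187], [0.0, 0.0, 0.0, 1.0]]
side ['color', 'z_map', 'mtx', 'world_to_cam', 'state'] [[476.61764779762603, 0.0, 314.5780748404748], [0.0, 476.61764779762603, 235.24138953180352], [0.0, 0.0, 1.0]] [[-0.675, 0.473, -0.566, 0.061], [-0.737, -0.444, 0.509, 0.474], [-0.011, 0.761, 0.648, 0.704], [0.0, 0.0, 0.0, 1.0]]
{'clock': 0.1, 'q': array([-1.16998790e+00,  2.41320830e-01,  3.91790499e-03,  1.33519118e+00,
       -3.14157783e-05,  1.57079975e+00]), 'joint_vel': array([ 0.00010941, -0.00089241,  0.00189687, -0.00066275, -0.00105535,
        0.00039077]), 'joint_torque': array([-1.06476432e-04, -3.73138547e+01,  2.53009683e+01,  1.08826405e-02,
       -4.39960831e-05,  1.20292879e-05]), 'eef_pos': array([ 0.19483957, -0.45982941,  0.19623292]), 'orientation': array([-3.13979487e+00,  3.14218755e-05,  4.00805068e-01]), 'wrist_force': array([0.77986271, 0.14070349, 0.98399772]), 'torque': array([-0.0572485 ,  0.00345181, -0.03830885]), 'grip_force': 0.0, 'gripper_width': 0.08559678208777297}
```

View pics/top0.png

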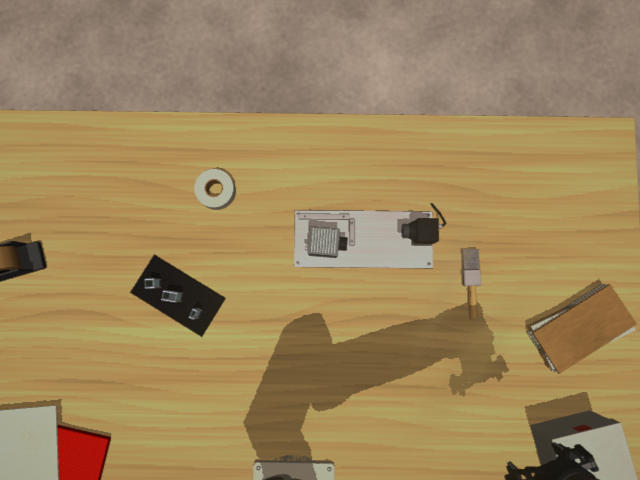

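View pics/side0.png

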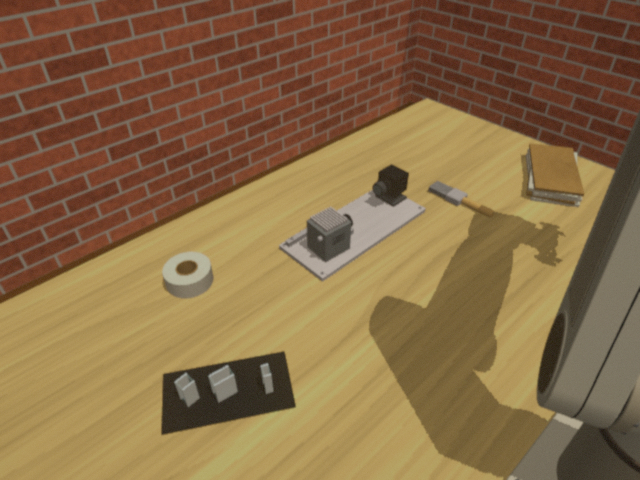

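Top view: plate spans (294–433, 210–268), with the lamp near (323,239) and the camera near (425,230). The mat is around (178,295), with cells at (152,283), (172,296) and (195,313); the middle one looks longest. Next are coarse fits.

```bash
python3 - <<'E'
from h import *
f=load('top0'); P=cloud(f); c=f['color'].astype(int)
def rect(m,name,z=None):
    n,l,s,_=cv2.connectedComponentsWithStats(m.astype(np.uint8)); i=1+np.argmax(s[1:,4]); 
    v,u=np.nonzero(l==i); 
    pts=np.array([atz(f,a,b,z)[:2] for a,b in zip(u,v)]) if z is not None else P[l==i][:,:2]
    r=cv2.minAreaRect((pts*1000).astype(np.float32)); print(name,s[i],r, cv2.boxPoints(r).round(0).tolist(), 'zmed',np.median(P[l==i][:,2]).round(4))
roi=np.zeros((480,640),bool); roi[195:285,280:450]=1
sat=c.max(2)-c.min(2)
plate=roi&(sat<40)
plate=cv2.morphologyEx(plate.astype(np.uint8),cv2.MORPH_OPEN,np.ones((5,5)))
rect(plate,'plate(z12)',0.012)
roi2=np.zeros((480,640),bool); roi2[205:275,290:360]=1
rect(roi2&(P[...,2]>0.08),'lamp')
roi3=np.zeros((480,640),bool); roi3[245:345,120:235]=1
rect(roi3&(c.max(2)<60),'mat',0.004)
for nm,(u0,u1,v0,v1) in dict(A=(140,163,274,291),B=(161,183,287,304),C=(188,204,305,322)).items():
    r=np.zeros((480,640),bool); r[v0:v1,u0:u1]=1
    rect(r&(c.max(2)>70),nm+' color',0.052 )
    rect(r&(P[...,2]>0.03),nm)
E
```

```text
plate(z12) [ 294  210  145   58 7980] ((626.62451171875, -165.98117065429688), (140.71182250976562, 353.4252014160156), 0.045809756964445114) [[556.0, 11.0], [556.0, -343.0], [697.0, -343.0], [697.0, 11.0]] zmed 0.0125
lamp [307 226  33  30 846] ((576.7063598632812, -57.3110466003418), (69.912353515625, 137.10342407226562), 85.80445098876953) [[506.0, -87.0], [643.0, -97.0], [648.0, -27.0], [511.0, -17.0]] zmed 0.0891
mat [ 131  255   94   81 3222] ((482.24603271484375, 294.649658203125), (206.39691162109375, 107.00729370117188), 59.840003967285156) [[384.0, 232.0], [477.0, 179.0], [580.0, 357.0], [488.0, 411.0]] zmed 0.0042
A color [144 278  15  11 105] ((510.12939453125, 344.4104309082031), (23.491968154907227, 33.64733123779297), 0.8413049578666687) [[498.0, 361.0], [499.0, 327.0], [522.0, 328.0], [522.0, 361.0]] zmed 0.0369
A [144 279  13  10  85] ((509.901611328125, 349.1134948730469), (21.215293884277344, 23.7639102935791), 6.166266918182373) [[498.0, 360.0], [501.0, 336.0], [522.0, 338.0], [519.0, 362.0]] zmed 0.0466
B color [161 290  21  13 153] ((480.1972961425781, 295.7739562988281), (43.833457946777344, 24.850765228271484), 81.52400207519531) [[465.0, 276.0], [489.0, 272.0], [496.0, 316.0], [471.0, 319.0]] zmed 0.0341
B [161 291  19  11 108] ((480.2248229980469, 300.5518493652344), (35.17277526855469, 22.39388656616211), 80.56117248535156) [[466.0, 285.0], [488.0, 281.0], [494.0, 316.0], [472.0, 320.0]] zmed 0.0484
C color [188 309  14  11  73] ((440.519775390625, 238.84765625), (20.06660270690918, 27.795059204101562), 64.8703384399414) [[424.0, 236.0], [449.0, 224.0], [457.0, 242.0], [432.0, 254.0]] zmed 0.0465
C [188 309  11  11  71] ((477.876708984375, 102.9636459350586), (23.195960998535156, 314.6736755371094), 15.361512184143066) [[425.0, 252.0], [508.0, -52.0], [531.0, -46.0], [447.0, 258.0]] zmed 0.0488
```

Emit:
carry_out(commands=[{"fingers": -1, "offset": [0.46, -0.175, -0.134], "yaw": 23}, {"fingers": -1, "offset": [0.46, -0.175, -0.134], "yaw": 23}, {"fingers": -1, "offset": [0.46, -0.175, -0.134], "yaw": 23}, {"fingers": -1, "offset": [0.46, -0.175, -0.134], "yaw": 23}, {"fingers": -1, "offset": [0.46, -0.175, -0.134], "yaw": 23}, {"fingers": -1, "offset": [0.46, -0.175, -0.134], "yaw": 23}, {"fingers": -1, "offset": [0.46, -0.175, -0.134], "yaw": 23}, {"fingers": -1, "offset": [0.46, -0.175, -0.134], "yaw": 23}, {"fingers": -1, "offset": [0.46, -0.175, -0.134], "yaw": 23}, {"fingers": -1, "offset": [0.46, -0.175, -0.134], "yaw": 23}, {"fingers": -1, "offset": [0.46, -0.175, -0.134], "yaw": 23}, {"fingers": -1, "offset": [0.46, -0.175, -0.134], "yaw": 23}])

```text
clock: 1.1
eef_pos: [0.5349, -0.1336, 0.325]
orientation: [-3.142, 0.001, -0.0]
wrist_force: [1.3, -1.2, 0.9]
gripper_width: 0.0851
grip_force: 0.0
```

Emit:
carry_out(commands=[{"fingers": 0.06, "offset": [0, 0, 0], "yaw": 0}, {"fingers": 0.06, "offset": [0, 0, 0], "yaw": 0}, {"fingers": 0.06, "offset": [0, 0, 0], "yaw": 0}])

```text
clock: 1.35
eef_pos: [0.5337, -0.1352, 0.324]
orientation: [-3.142, 0.002, 0.0]
wrist_force: [0.5, -0.4, -0.4]
gripper_width: 0.0516
grip_force: 0.0
```

```bash
python3 - <<'E'
from h import *
f=grab('wrist','w1'); s=f['state'];print(s['clock'],s['eef_pos'],s['orientation'],s['gripper_width']);print(f['hand_eye'].round(3).tolist(),f['mtx'].tolist(), c2w(f).round(3).tolist(), (f['z_map']>0).mean())
E
```

```text
1.35 [ 0.53373686 -0.13524575  0.32395712] [-3.14154248e+00  1.99864315e-03  1.85960968e-04] 0.05155443604231114
[[-0.0, 0.959, 0.284, 0.072], [1.0, 0.0, -0.0, -0.002], [-0.0, 0.284, -0.959, -0.176], [0.0, 0.0, 0.0, 1.0]] [[331.6958341707809, 0.0, 314.37558569735404], [0.0, 331.6958341707809, 233.22179900796272], [0.0, 0.0, 1.0]] [[0.0, 0.958, 0.286, 0.606], [-1.0, 0.0, 0.0, -0.134], [0.0, -0.286, 0.958, 0.5], [0.0, 0.0, 0.0, 1.0]] 0.9958919270833333
```

View pics/w1.png

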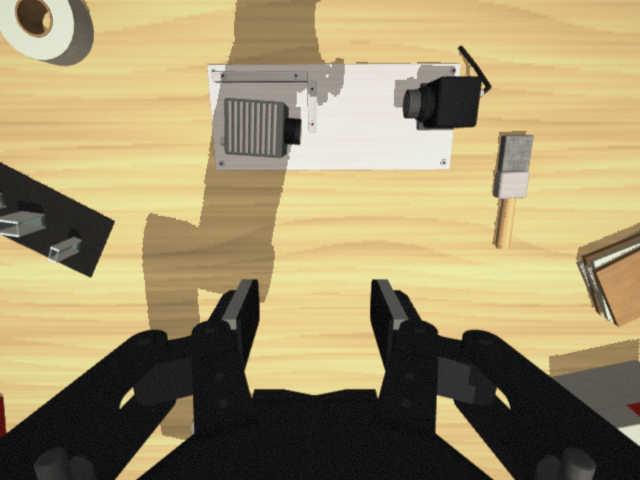

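Wrist view: plate corners are near (209,65), (457,64), (450,169) and (217,170), with the lamp top around (226,98)–(288,158). I'll enlarge it.

```bash
python3 - <<'E'
from h import *
f=load('w1');c=f['color'][55:180,200:500];cv2.imwrite('pics/w1c.png',cv2.resize(c,None,fx=2.6,fy=2.6,interpolation=cv2.INTER_CUBIC))
E
```

```text
(no output)
```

View pics/w1c.png

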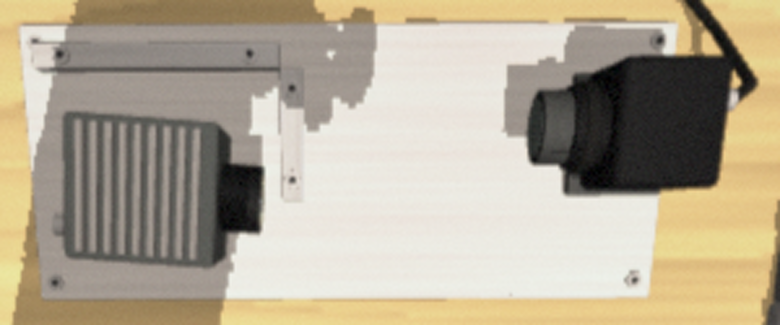

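Crop: plate corners at (22,25), (676,22), (648,297) and (42,298). Lamp left edge runs (66,112)–(64,256), and the bottom edge (64,256)–(213,266).

```bash
cat >> h.py <<'E'
def fitrig(f,px,loc):
    W=np.array([atz(f,u,v,0.012)[:2] for u,v in px]);L=np.array(loc,float)
    Wc,Lc=W-W.mean(0),L-L.mean(0);a=np.arctan2((Lc[:,0]*Wc[:,1]-Lc[:,1]*Wc[:,0]).sum(),(Lc*Wc).sum())
    R=np.array([[np.cos(a),-np.sin(a)],[np.sin(a),np.cos(a)]]);t=W.mean(0)-R@L.mean(0)
    return R,t,a,W-(L@R.T+t)
def toprect(f,box,zlo,zhi):
    P=cloud(f);u0,u1,v0,v1=box;m=np.zeros((480,640),bool);m[v0:v1,u0:u1]=1;m&=(P[...,2]>zlo)&(P[...,2]<zhi)
    n,l,s,_=cv2.connectedComponentsWithStats(m.astype(np.uint8));i=1+np.argmax(s[1:,4])
    return P[l==i],cv2.minAreaRect((P[l==i][:,:2]*1000).astype(np.float32))
E
python3 - <<'E'
from h import *
f=load('w1')
cr=np.array([(22,25),(676,22),(648,297),(42,298)])/2.6+[200,55]
R,t,a,res=fitrig(f,cr,[(.055,.205),(.055,-.135),(-.085,-.135),(-.085,.205)])
print('rig',t,np.degrees(a),res.round(4).tolist())
for zlo in(.08,.086,.092):
    p,r=toprect(f,(215,300,90,165),zlo,.12); print(zlo,len(p),r,p[:,2].mean()); 
    print((cv2.boxPoints(r)/1000-t)@R)
E
```

```text
rig [ 0.64149933 -0.1952391 ] 0.15894563670003062 [[-0.001, -0.0026], [-0.0005, 0.0024], [0.0006, 0.001], [0.0009, -0.0008]]
0.08 3298 ((612.7194213867188, -61.915164947509766), (69.25714874267578, 64.05131530761719), 86.0362319946289) 0.09038838835458084
[[-0.06284227  0.1011667 ]
 [ 0.00104329  0.09656187]
 [ 0.00602238  0.16563981]
 [-0.05786318  0.17024464]]
0.086 3036 ((612.6856689453125, -61.90254592895508), (68.97935485839844, 63.60197448730469), 86.02601623535156) 0.09082631125175303
[[-0.06264769  0.1013079 ]
 [ 0.00078898  0.09672406]
 [ 0.00576033  0.16552404]
 [-0.05767628  0.17010788]]
0.092 160 ((613.5446166992188, -48.709285736083984), (3.4137816429138184, 55.68813705444336), 86.40673065185547) 0.0949023767907837
[[-5.54442096e-02  1.46725727e-01]
 [ 1.24543416e-04  1.43081401e-01]
 [ 3.47974898e-04  1.46487866e-01]
 [-5.52207782e-02  1.50132192e-01]]
```

Emit:
carry_out(commands=[{"fingers": 0.06, "offset": [0.011, -0.073, 0.2], "yaw": 0}, {"fingers": 0.06, "offset": [0.011, -0.073, 0.2], "yaw": 0}, {"fingers": 0.06, "offset": [0.011, -0.073, 0.2], "yaw": 0}, {"fingers": 0.06, "offset": [0.011, -0.073, 0.2], "yaw": 0}, {"fingers": 0.06, "offset": [0.011, -0.073, 0.2], "yaw": 0}, {"fingers": 0.06, "offset": [0.011, -0.073, 0.2], "yaw": 0}, {"fingers": 0.06, "offset": [0.011, -0.073, 0.25], "yaw": 0}, {"fingers": 0.06, "offset": [0.011, -0.073, 0.29], "yaw": 0}, {"fingers": 0.06, "offset": [0.011, -0.073, 0.29], "yaw": 0}, {"fingers": 0.06, "offset": [0.011, -0.073, 0.29], "yaw": 0}, {"fingers": 0.06, "offset": [0.011, -0.073, 0.29], "yaw": 0}])

```text
clock: 2.32
eef_pos: [0.5461, -0.0636, 0.0369]
orientation: [3.141, -0.002, -0.002]
wrist_force: [0.4, -0.3, 0.9]
gripper_width: 0.0405
grip_force: 0.0
```

Emit:
carry_out(commands=[{"fingers": 0.06, "offset": [0.006, 0, 0], "yaw": 0}, {"fingers": 0.06, "offset": [0.012, 0, 0], "yaw": 0}, {"fingers": 0.06, "offset": [0.017, 0, 0], "yaw": 0}, {"fingers": 0.06, "offset": [0.021, 0, 0], "yaw": 0}, {"fingers": 0.06, "offset": [0.025, 0, 0], "yaw": 0}, {"fingers": 0.06, "offset": [0.029, 0, 0], "yaw": 0}, {"fingers": 0.06, "offset": [0.033, 0, 0], "yaw": 0}, {"fingers": 0.06, "offset": [0.037, 0, 0], "yaw": 0}, {"fingers": 0.06, "offset": [0.041, 0, 0], "yaw": 0}, {"fingers": 0.06, "offset": [0.045, 0, 0], "yaw": 0}, {"fingers": 0.06, "offset": [0.048, 0, 0], "yaw": 0}])

```text
clock: 3.23
eef_pos: [0.5908, -0.0623, 0.0348]
orientation: [-3.142, 0.005, -0.001]
wrist_force: [-6.8, -0.3, 4.9]
gripper_width: 0.0401
grip_force: 3.5
```

Emit:
carry_out(commands=[{"fingers": 0.06, "offset": [0.002, 0, 0], "yaw": 0}, {"fingers": 0.06, "offset": [0.004, 0, 0], "yaw": 0}, {"fingers": 0.06, "offset": [0.004, 0, 0], "yaw": 0}])

```text
clock: 3.48
eef_pos: [0.5951, -0.0623, 0.0347]
orientation: [-3.141, 0.005, -0.0]
wrist_force: [-6.0, -0.2, 4.1]
gripper_width: 0.0403
grip_force: 2.9
```

Emit:
carry_out(commands=[{"fingers": 0.06, "offset": [0.001, 0, 0], "yaw": 0}, {"fingers": 0.06, "offset": [0.002, 0, 0], "yaw": 0}, {"fingers": 0.06, "offset": [0.003, 0, 0], "yaw": 0}, {"fingers": 0.06, "offset": [0.004, 0, 0], "yaw": 0}])

```text
clock: 3.82
eef_pos: [0.5986, -0.0622, 0.0346]
orientation: [-3.141, 0.005, -0.001]
wrist_force: [-6.7, -0.0, 4.6]
gripper_width: 0.0401
grip_force: 3.3
```

Emit:
carry_out(commands=[{"fingers": 0.06, "offset": [0.001, 0, 0], "yaw": 0}, {"fingers": 0.06, "offset": [0.002, 0, 0], "yaw": 0}, {"fingers": 0.06, "offset": [0.003, 0, 0], "yaw": 0}])

```text
clock: 4.07
eef_pos: [0.599, -0.0623, 0.0349]
orientation: [-3.141, 0.01, -0.001]
wrist_force: [-15.1, 0.3, 13.3]
gripper_width: 0.04
grip_force: 7.7
```

Emit:
carry_out(commands=[{"fingers": 0.06, "offset": [-0.02, 0, 0], "yaw": 0}, {"fingers": 0.06, "offset": [-0.04, 0, 0], "yaw": 0}, {"fingers": 0.06, "offset": [-0.04, 0, -0.04], "yaw": 0}, {"fingers": 0.06, "offset": [-0.04, 0, -0.08], "yaw": 7}, {"fingers": 0.06, "offset": [-0.03, -0.02, -0.12], "yaw": 14}, {"fingers": 0.06, "offset": [-0.0, -0.04, -0.12], "yaw": 21}, {"fingers": 0.06, "offset": [0.03, -0.07, -0.12], "yaw": 28}, {"fingers": 0.06, "offset": [0.04, -0.077, -0.12], "yaw": 35}, {"fingers": 0.06, "offset": [0.04, -0.077, -0.12], "yaw": 42}, {"fingers": 0.06, "offset": [0.04, -0.077, -0.12], "yaw": 49}, {"fingers": 0.06, "offset": [0.04, -0.077, -0.12], "yaw": 56}, {"fingers": 0.06, "offset": [0.04, -0.077, -0.12], "yaw": 63}])

```text
clock: 5.07
eef_pos: [0.5723, -0.1725, 0.1554]
orientation: [-2.968, 0.029, -0.39]
wrist_force: [-1.2, 0.6, 0.4]
gripper_width: 0.0403
grip_force: 0.0
```

Emit:
carry_out(commands=[{"fingers": 0.06, "offset": [0, 0, 0], "yaw": 7}, {"fingers": 0.06, "offset": [0, 0, 0], "yaw": 14}, {"fingers": 0.06, "offset": [0, 0, 0], "yaw": 21}, {"fingers": 0.06, "offset": [0, 0, 0], "yaw": 27}, {"fingers": 0.06, "offset": [0, 0, 0], "yaw": 27}, {"fingers": 0.06, "offset": [0, 0, 0], "yaw": 27}])

```text
clock: 5.57
eef_pos: [0.5175, -0.2505, 0.1563]
orientation: [-2.878, 0.112, -0.603]
wrist_force: [0.3, 0.0, 0.1]
gripper_width: 0.0401
grip_force: 0.0
```

```bash
python3 - <<'E'
from h import *
f=grab('wrist','w2'); s=f['state'];print(s['eef_pos'],s['orientation'],s['q']);
E
```

```text
[ 0.51749614 -0.25045002  0.15631157] [-2.87816266  0.11241861 -0.60325815] [-0.60427356  0.49864444  0.23894502  1.42378757  0.26331595  3.14054763]
```

View pics/w2.png

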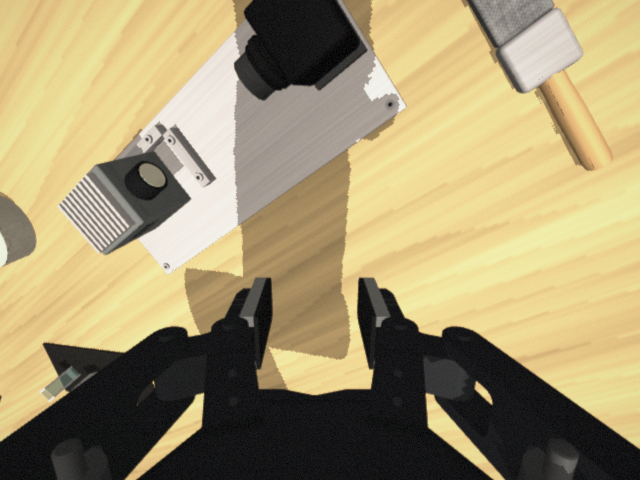

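The view shows the tool drifted toward the camera side because joint 6 hit its limit (q6 3.14). The lamp, camera and brush look untouched. I'll unwind the other way, to yaw +90.

Emit:
carry_out(commands=[{"fingers": 0.06, "offset": [0, 0, -0.03], "yaw": -7}, {"fingers": 0.06, "offset": [0, 0, -0.03], "yaw": -14}, {"fingers": 0.06, "offset": [0, 0, -0.03], "yaw": -21}])

```text
clock: 5.87
eef_pos: [0.5171, -0.2587, 0.1873]
orientation: [-2.858, 0.006, -0.243]
wrist_force: [0.1, -0.3, 0.2]
gripper_width: 0.04
grip_force: 0.0
```

```bash
python3 - <<'E'
from h import *
from scipy.spatial.transform import Rotation as R
for o in([-2.968, 0.029, -0.39],[-2.878,.1124,-.6033],[-2.858,.006,-.243]): print(R.from_euler('xyz',o).as_matrix()[:,2])
s=observe();print(s['q'],s['orientation'],s['clock'])
E
```

```text
[ 0.03925141  0.17061048 -0.98455644]
[ 0.05865407  0.27599457 -0.95936786]
[ 0.06173475  0.27297204 -0.96003911]
[-0.61566703  0.49128895  0.30849153  1.49937752  0.26174338  2.75476568] [-2.85769857  0.00592118 -0.24266889] 5.8667
```

Emit:
carry_out(commands=[{"fingers": 0.06, "offset": [0, 0, 0], "yaw": 0}])

```text
clock: 5.95
eef_pos: [0.5165, -0.2579, 0.1861]
orientation: [-2.857, 0.009, -0.246]
wrist_force: [-0.3, 0.5, -0.9]
gripper_width: 0.0403
grip_force: 0.0
```

Joint 6 now has room, but a 16° tilt remains in the commanded pose. I'll use the opposite joint-6 limit to remove it. First I rotate all the way round, well above everything.

Emit:
carry_out(commands=[{"fingers": 0.06, "offset": [0, 0, 0], "yaw": -7}, {"fingers": 0.06, "offset": [0, 0, 0], "yaw": -14}, {"fingers": 0.06, "offset": [0, 0, 0], "yaw": -21}, {"fingers": 0.06, "offset": [0, 0, 0], "yaw": -28}, {"fingers": 0.06, "offset": [0, 0, 0], "yaw": -35}, {"fingers": 0.06, "offset": [0, 0, 0], "yaw": -42}, {"fingers": 0.06, "offset": [0, 0, 0], "yaw": -49}, {"fingers": 0.06, "offset": [0, 0, 0], "yaw": -56}, {"fingers": 0.06, "offset": [0, 0, 0], "yaw": -63}, {"fingers": 0.06, "offset": [0, 0, 0], "yaw": -70}, {"fingers": 0.06, "offset": [0, 0, 0], "yaw": -77}, {"fingers": 0.06, "offset": [0, 0, 0], "yaw": -84}])

```text
clock: 6.95
eef_pos: [0.5161, -0.2572, 0.1852]
orientation: [-3.099, -0.283, 1.214]
wrist_force: [-0.0, -0.5, -0.3]
gripper_width: 0.0402
grip_force: 0.0
```

Emit:
carry_out(commands=[{"fingers": 0.06, "offset": [0, 0, 0], "yaw": -7}, {"fingers": 0.06, "offset": [0, 0, 0], "yaw": -14}, {"fingers": 0.06, "offset": [0, 0, 0], "yaw": -21}, {"fingers": 0.06, "offset": [0, 0, 0], "yaw": -28}, {"fingers": 0.06, "offset": [0, 0, 0], "yaw": -35}, {"fingers": 0.06, "offset": [0, 0, 0], "yaw": -42}, {"fingers": 0.06, "offset": [0, 0, 0], "yaw": -49}, {"fingers": 0.06, "offset": [0, 0, 0], "yaw": -56}, {"fingers": 0.06, "offset": [0, 0, 0], "yaw": -63}, {"fingers": 0.06, "offset": [0, 0, 0], "yaw": -70}, {"fingers": 0.06, "offset": [0, 0, 0], "yaw": -77}, {"fingers": 0.06, "offset": [0, 0, 0], "yaw": -84}])

```text
clock: 7.95
eef_pos: [0.5161, -0.2572, 0.1852]
orientation: [2.864, -0.07, 2.695]
wrist_force: [0.4, -0.2, -0.2]
gripper_width: 0.0402
grip_force: 0.0
```

Emit:
carry_out(commands=[{"fingers": 0.06, "offset": [0, 0, 0], "yaw": -7}, {"fingers": 0.06, "offset": [0, 0, 0], "yaw": -14}, {"fingers": 0.06, "offset": [0, 0, 0], "yaw": -21}, {"fingers": 0.06, "offset": [0, 0, 0], "yaw": -28}, {"fingers": 0.06, "offset": [0, 0, 0], "yaw": -35}, {"fingers": 0.06, "offset": [0, 0, 0], "yaw": -42}, {"fingers": 0.06, "offset": [0, 0, 0], "yaw": -49}, {"fingers": 0.06, "offset": [0, 0, 0], "yaw": -56}, {"fingers": 0.06, "offset": [0, 0, 0], "yaw": -63}, {"fingers": 0.06, "offset": [0, 0, 0], "yaw": -70}, {"fingers": 0.06, "offset": [0, 0, 0], "yaw": -77}, {"fingers": 0.06, "offset": [0, 0, 0], "yaw": -84}])

```text
clock: 8.95
eef_pos: [0.5161, -0.2572, 0.1852]
orientation: [3.04, 0.267, -2.145]
wrist_force: [0.4, 0.1, -0.1]
gripper_width: 0.0401
grip_force: 0.0
```

Emit:
carry_out(commands=[{"fingers": 0.06, "offset": [0, 0, 0], "yaw": -7}, {"fingers": 0.06, "offset": [0, 0, 0], "yaw": -14}, {"fingers": 0.06, "offset": [0, 0, 0], "yaw": -21}, {"fingers": 0.06, "offset": [0, 0, 0], "yaw": -28}, {"fingers": 0.06, "offset": [0, 0, 0], "yaw": -35}, {"fingers": 0.06, "offset": [0, 0, 0], "yaw": -42}, {"fingers": 0.06, "offset": [0, 0, 0], "yaw": -49}, {"fingers": 0.06, "offset": [0, 0, 0], "yaw": -56}, {"fingers": 0.06, "offset": [0, 0, 0], "yaw": -63}, {"fingers": 0.06, "offset": [0, 0, 0], "yaw": -70}, {"fingers": 0.06, "offset": [0, 0, 0], "yaw": -77}, {"fingers": 0.06, "offset": [0, 0, 0], "yaw": -82}])

```text
clock: 9.95
eef_pos: [0.516, -0.2572, 0.1852]
orientation: [-2.889, 0.134, -0.684]
wrist_force: [-0.1, -0.3, 0.6]
gripper_width: 0.0402
grip_force: 0.0
```

```bash
cat >> h.py <<'E'
def st():
    from scipy.spatial.transform import Rotation as R
    s=observe();M=R.from_euler('xyz',s['orientation']).as_matrix();a=np.arctan2(s['eef_pos'][1],s['eef_pos'][0])
    z=M[:,2];print('t',s['clock'],'pos',s['eef_pos'].round(4),'rpy',s['orientation'].round(4),'q',s['q'].round(3),'tilt rad/tan',(z[0]*np.cos(a)+z[1]*np.sin(a)).round(4),(-z[0]*np.sin(a)+z[1]*np.cos(a)).round(4));print(M.round(3).tolist())
E
python3 -c "from h import *;st()"
```

```text
t 9.95 pos [ 0.516  -0.2572  0.1852] rpy [-2.8886  0.1341 -0.6838] q [-0.614  0.493  0.305  1.499  0.262 -3.07 ] tilt rad/tan -0.0713 0.2726
[[0.768, -0.638, 0.058], [-0.626, -0.729, 0.276], [-0.134, -0.248, -0.959]]
```

Emit:
carry_out(commands=[{"fingers": 0.06, "offset": [0, 0, 0], "yaw": -7}, {"fingers": 0.06, "offset": [0, 0, 0], "yaw": -14}, {"fingers": 0.06, "offset": [0, 0, 0], "yaw": -21}, {"fingers": 0.06, "offset": [0, 0, 0], "yaw": -28}, {"fingers": 0.06, "offset": [0, 0, 0], "yaw": -35}])

```text
clock: 10.37
eef_pos: [0.5504, -0.1895, 0.1845]
orientation: [-2.956, 0.02, -0.443]
wrist_force: [0.2, 0.5, 0.7]
gripper_width: 0.0403
grip_force: 0.0
```

```bash
python3 -c "from h import *;st()"
```

```text
t 10.3667 pos [ 0.5504 -0.1895  0.1845] rpy [-2.956   0.0202 -0.4434] q [-0.439  0.423  0.216  1.383  0.186 -3.137] tilt rad/tan 0.0008 0.1856
[[0.903, -0.425, 0.061], [-0.429, -0.886, 0.175], [-0.02, -0.185, -0.983]]
```

Emit:
carry_out(commands=[{"fingers": 0.06, "offset": [0, 0.01, 0], "yaw": -7}, {"fingers": 0.06, "offset": [0, 0.02, 0], "yaw": -14}, {"fingers": 0.06, "offset": [0, 0.03, 0], "yaw": -21}, {"fingers": 0.06, "offset": [0, 0.04, 0], "yaw": -28}, {"fingers": 0.06, "offset": [0, 0.05, 0], "yaw": -35}, {"fingers": 0.06, "offset": [0, 0.05, 0], "yaw": -42}])

```text
clock: 10.87
eef_pos: [0.5649, -0.1024, 0.1759]
orientation: [-3.085, -0.056, -0.217]
wrist_force: [0.2, -0.3, -0.0]
gripper_width: 0.0401
grip_force: 0.0
```

```bash
python3 -c "from h import *;st()"
```

```text
t 10.8667 pos [ 0.5649 -0.1024  0.1759] rpy [-3.0851 -0.0555 -0.2168] q [-0.212  0.349  0.095  1.261  0.056 -3.137] tilt rad/tan 0.0575 0.0544
[[0.975, -0.212, 0.066], [-0.215, -0.976, 0.043], [0.056, -0.056, -0.997]]
```

Emit:
carry_out(commands=[{"fingers": 0.06, "offset": [0, 0.02, 0], "yaw": -7}, {"fingers": 0.06, "offset": [0, 0.035, 0], "yaw": -14}, {"fingers": 0.06, "offset": [0, 0.05, 0], "yaw": -21}])

```text
clock: 11.12
eef_pos: [0.5651, -0.0557, 0.1737]
orientation: [3.114, -0.065, -0.086]
wrist_force: [0.5, 0.3, 0.9]
gripper_width: 0.0405
grip_force: 0.0
```

```bash
python3 -c "from h import *;st()"
```

```text
t 11.1167 pos [ 0.5651 -0.0557  0.1737] rpy [ 3.1143 -0.0646 -0.0864] q [-0.082  0.33   0.063  1.239 -0.028 -3.137] tilt rad/tan 0.0649 -0.0265
[[0.994, -0.088, 0.062], [-0.086, -0.996, -0.033], [0.065, 0.027, -0.998]]
```

Emit:
carry_out(commands=[{"fingers": 0.06, "offset": [-0.03, 0, -0.03], "yaw": 7}, {"fingers": 0.06, "offset": [-0.06, 0, -0.03], "yaw": 14}, {"fingers": 0.06, "offset": [-0.09, 0, -0.03], "yaw": 21}, {"fingers": 0.06, "offset": [-0.12, 0, -0.03], "yaw": 28}, {"fingers": 0.06, "offset": [-0.15, 0, -0.03], "yaw": 35}, {"fingers": 0.06, "offset": [-0.18, 0, -0.03], "yaw": 42}, {"fingers": 0.06, "offset": [-0.21, 0, -0.03], "yaw": 49}, {"fingers": 0.06, "offset": [-0.24, 0, -0.03], "yaw": 56}, {"fingers": 0.06, "offset": [-0.27, 0, -0.03], "yaw": 63}, {"fingers": 0.06, "offset": [-0.29, 0, -0.03], "yaw": 70}, {"fingers": 0.06, "offset": [-0.31, 0, -0.03], "yaw": 77}, {"fingers": 0.06, "offset": [-0.33, 0, -0.03], "yaw": 85}])

```text
clock: 12.12
eef_pos: [0.2339, -0.0276, 0.1824]
orientation: [-3.079, -0.032, -1.566]
wrist_force: [1.0, -0.3, -0.4]
gripper_width: 0.0399
grip_force: 0.0
```

```bash
python3 -c "from h import *;st()"
```

```text
t 12.1167 pos [ 0.2339 -0.0276  0.1824] rpy [-3.0791 -0.0322 -1.5658] q [-0.079 -0.365 -0.594  1.277 -0.027 -1.657] tilt rad/tan 0.0659 -0.0243
[[0.005, -0.998, 0.063], [-0.999, -0.007, -0.032], [0.032, -0.062, -0.998]]
```

Emit:
carry_out(commands=[{"fingers": 0.06, "offset": [0, 0.03, 0], "yaw": 0}, {"fingers": 0.06, "offset": [0, 0.06, 0], "yaw": 0}, {"fingers": 0.06, "offset": [0, 0.08, 0], "yaw": 0}, {"fingers": 0.06, "offset": [0, 0.1, 0], "yaw": 0}])

```text
clock: 12.45
eef_pos: [0.134, -0.0292, 0.176]
orientation: [-3.079, -0.033, -1.559]
wrist_force: [-1.0, -0.5, 0.1]
gripper_width: 0.0399
grip_force: 0.0
```

```bash
python3 -c "from h import *;st()"
```

```text
t 12.45 pos [ 0.134  -0.0292  0.176 ] rpy [-3.0792 -0.0327 -1.5592] q [-0.162 -0.61  -0.71   1.405 -0.021 -1.746] tilt rad/tan 0.0681 -0.0178
[[0.012, -0.998, 0.063], [-0.999, -0.014, -0.032], [0.033, -0.062, -0.998]]
```

Emit:
carry_out(commands=[{"fingers": 0.06, "offset": [-0.045, -0.04, -0.02], "yaw": 0}, {"fingers": 0.06, "offset": [-0.045, -0.08, -0.02], "yaw": 0}, {"fingers": 0.06, "offset": [-0.045, -0.12, 0], "yaw": 0}, {"fingers": 0.06, "offset": [-0.045, -0.16, 0], "yaw": 0}, {"fingers": 0.06, "offset": [-0.045, -0.2, 0.02], "yaw": 0}, {"fingers": 0.06, "offset": [-0.045, -0.24, 0.025], "yaw": 0}, {"fingers": 0.06, "offset": [-0.045, -0.28, 0.03], "yaw": 0}, {"fingers": 0.06, "offset": [-0.045, -0.32, 0.035], "yaw": 0}, {"fingers": 0.06, "offset": [-0.045, -0.36, 0.04], "yaw": 0}, {"fingers": 0.06, "offset": [-0.045, -0.4, 0.045], "yaw": 0}, {"fingers": 0.06, "offset": [-0.045, -0.44, 0.05], "yaw": 0}, {"fingers": 0.06, "offset": [-0.045, -0.47, 0.055], "yaw": 0}])

```text
clock: 13.45
eef_pos: [0.6039, 0.0215, 0.1489]
orientation: [-3.08, -0.033, -1.56]
wrist_force: [0.6, 0.5, 1.3]
gripper_width: 0.0403
grip_force: 0.0
```

```bash
cat >> h.py <<'E'
def go(x,y,z):
    from scipy.spatial.transform import Rotation as R
    s=observe();M=R.from_euler('xyz',s['orientation']).as_matrix();print('offset',(M.T@(np.array([x,y,z])-s['eef_pos'])).round(4))
E
python3 - <<'E'
from h import *
st(); go(.6415,.016,.12); go(.6415,.012,.036)
f=grab('wrist','w3')
E
```

```text
t 13.45 pos [0.6039 0.0215 0.1489] rpy [-3.0799 -0.0326 -1.5597] q [ 0.055  0.418  0.128  1.22  -0.035 -1.529] tilt rad/tan 0.0608 -0.034
[[0.011, -0.998, 0.062], [-0.999, -0.013, -0.032], [0.033, -0.062, -0.998]]
offset [ 0.005  -0.0357  0.0314]
offset [ 0.0063 -0.0304  0.1153]
```

View pics/w3.png

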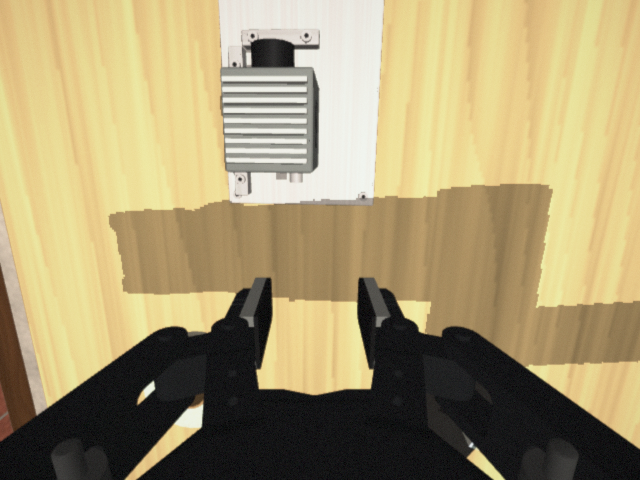

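The lamp now sits along the side bar, with its top spanning (225–312, 68–170). Small knobs stick out of the +y face at (276–300, 172–182). I'll measure them so the fingers miss them.

```bash
python3 - <<'E'
from h import *
f=load('w3');P=cloud(f);t=np.array([.6415,-.1952])
_,r=toprect(f,(215,325,60,180),.08,.12);print(r,[ (x-np.r_[t]*1000).round(1) for x in cv2.boxPoints(r)])
for v in (172,174,176,178,180,182):
    print(v,[(u,*( (P[v,u]-[*t,0])*1000).round(0).astype(int)) for u in range(270,306,4)])
E
```

```text
((641.4406127929688, -59.94689178466797), (64.26318359375, 70.39214324951172), 0.14675967395305634) [array([-32.3, 170.4]), array([-32.1, 100. ]), array([ 32.2, 100.1]), array([ 32. , 170.5])]
172 [(270, np.int64(-1), np.int64(170), np.int64(86)), (274, np.int64(-4), np.int64(170), np.int64(85)), (278, np.int64(-7), np.int64(170), np.int64(87)), (282, np.int64(-10), np.int64(170), np.int64(86)), (286, np.int64(-13), np.int64(170), np.int64(86)), (290, np.int64(-16), np.int64(170), np.int64(86)), (294, np.int64(-19), np.int64(170), np.int64(86)), (298, np.int64(-22), np.int64(170), np.int64(86)), (302, np.int64(-24), np.int64(170), np.int64(85))]
174 [(270, np.int64(13), np.int64(178), np.int64(11)), (274, np.int64(10), np.int64(177), np.int64(10)), (278, np.int64(6), np.int64(177), np.int64(10)), (282, np.int64(2), np.int64(177), np.int64(10)), (286, np.int64(-2), np.int64(177), np.int64(11)), (290, np.int64(-14), np.int64(172), np.int64(75)), (294, np.int64(-17), np.int64(172), np.int64(76)), (298, np.int64(-20), np.int64(172), np.int64(76)), (302, np.int64(-23), np.int64(172), np.i
[... 1138 characters left out ...]
t64(-2), np.int64(183), np.int64(11)), (290, np.int64(-14), np.int64(177), np.int64(73)), (294, np.int64(-17), np.int64(176), np.int64(76)), (298, np.int64(-20), np.int64(176), np.int64(75)), (302, np.int64(-23), np.int64(177), np.int64(73))]
182 [(270, np.int64(13), np.int64(185), np.int64(11)), (274, np.int64(10), np.int64(185), np.int64(10)), (278, np.int64(6), np.int64(185), np.int64(12)), (282, np.int64(2), np.int64(185), np.int64(10)), (286, np.int64(-2), np.int64(185), np.int64(11)), (290, np.int64(-14), np.int64(178), np.int64(74)), (294, np.int64(-17), np.int64(178), np.int64(76)), (298, np.int64(-48), np.int64(152), np.int64(327)), (302, np.int64(-23), np.int64(178), np.int64(72))]
```

Emit:
carry_out(commands=[{"fingers": 1, "offset": [0.005, -0.02, 0.015], "yaw": 0}, {"fingers": 1, "offset": [0.005, -0.04, 0.032], "yaw": 0}, {"fingers": 1, "offset": [0.004, -0.037, 0.06], "yaw": 0}, {"fingers": 1, "offset": [0.003, -0.036, 0.09], "yaw": 0}, {"fingers": 1, "offset": [0.002, -0.035, 0.113], "yaw": 0}, {"fingers": 1, "offset": [0.002, -0.035, 0.113], "yaw": 0}, {"fingers": 1, "offset": [0.002, -0.035, 0.113], "yaw": 0}])

```text
clock: 14.08
eef_pos: [0.6422, 0.0163, 0.0374]
orientation: [-3.084, -0.033, -1.558]
wrist_force: [0.7, 0.4, -0.4]
gripper_width: 0.0001
grip_force: 0.0
```

```bash
python3 -c "
from h import *;st();go(.6455,-.036,.037)"
```

```text
t 14.0833 pos [0.6422 0.0163 0.0374] rpy [-3.0843 -0.0329 -1.5581] q [ 0.044  0.577  0.083  1.021 -0.035 -1.542] tilt rad/tan 0.0568 -0.0335
[[0.013, -0.998, 0.058], [-0.999, -0.015, -0.032], [0.033, -0.057, -0.998]]
offset [ 0.0523 -0.0025  0.0022]
```

Emit:
carry_out(commands=[{"fingers": 1, "offset": [0.005, -0.004, 0], "yaw": 0}, {"fingers": 1, "offset": [0.01, -0.005, 0], "yaw": 0}, {"fingers": 1, "offset": [0.016, -0.005, 0.0], "yaw": 0}, {"fingers": 1, "offset": [0.02, -0.005, 0.001], "yaw": 0}, {"fingers": 1, "offset": [0.024, -0.005, 0.001], "yaw": 0}, {"fingers": 1, "offset": [0.028, -0.005, 0.001], "yaw": 0}, {"fingers": 1, "offset": [0.032, -0.005, 0.001], "yaw": 0}, {"fingers": 1, "offset": [0.036, -0.005, 0.001], "yaw": 0}, {"fingers": 1, "offset": [0.04, -0.005, 0.001], "yaw": 0}, {"fingers": 1, "offset": [0.044, -0.005, 0.001], "yaw": 0}, {"fingers": 1, "offset": [0.048, -0.005, 0.001], "yaw": 0}, {"fingers": 1, "offset": [0.052, -0.005, 0.001], "yaw": 0}])

```text
clock: 15.08
eef_pos: [0.6498, -0.0337, 0.0405]
orientation: [-3.08, -0.029, -1.555]
wrist_force: [-2.1, 6.4, 3.3]
gripper_width: -0.0001
grip_force: 3.2
```

Emit:
carry_out(commands=[{"fingers": 1, "offset": [0.001, 0, 0], "yaw": 0}, {"fingers": 1, "offset": [0.002, 0, 0], "yaw": 0}, {"fingers": 1, "offset": [0.003, 0, 0], "yaw": 0}, {"fingers": 1, "offset": [0.004, 0, 0], "yaw": 0}])

```text
clock: 15.42
eef_pos: [0.6498, -0.0376, 0.0406]
orientation: [-3.08, -0.029, -1.555]
wrist_force: [-1.6, 5.0, 3.8]
gripper_width: -0.0002
grip_force: 3.2
```

Emit:
carry_out(commands=[{"fingers": 1, "offset": [0.001, 0, 0], "yaw": 0}, {"fingers": 1, "offset": [0.002, 0, 0], "yaw": 0}, {"fingers": 1, "offset": [0.003, 0, 0], "yaw": 0}, {"fingers": 1, "offset": [0.004, 0, 0], "yaw": 0}, {"fingers": 1, "offset": [0.005, 0, 0], "yaw": 0}])

```text
clock: 15.83
eef_pos: [0.6498, -0.0426, 0.0407]
orientation: [-3.08, -0.029, -1.555]
wrist_force: [-1.6, 5.9, 3.4]
gripper_width: -0.0002
grip_force: 3.2
```

Emit:
carry_out(commands=[{"fingers": 1, "offset": [0.001, 0, 0], "yaw": 0}, {"fingers": 1, "offset": [0.002, 0, 0], "yaw": 0}, {"fingers": 1, "offset": [0.003, 0, 0], "yaw": 0}])

```text
clock: 16.08
eef_pos: [0.6498, -0.0456, 0.0408]
orientation: [-3.08, -0.029, -1.555]
wrist_force: [-0.9, 6.0, 3.8]
gripper_width: -0.0002
grip_force: 3.2
```

Emit:
carry_out(commands=[{"fingers": 1, "offset": [0.001, 0, 0], "yaw": 0}, {"fingers": 1, "offset": [0.002, 0, 0], "yaw": 0}, {"fingers": 1, "offset": [0.003, 0, 0], "yaw": 0}])

```text
clock: 16.33
eef_pos: [0.6498, -0.0473, 0.041]
orientation: [-3.08, -0.026, -1.554]
wrist_force: [-2.3, 10.8, 5.4]
gripper_width: 0.0001
grip_force: 5.5
```

Emit:
carry_out(commands=[{"fingers": 1, "offset": [0.001, 0, 0], "yaw": 0}, {"fingers": 1, "offset": [0.002, 0, 0], "yaw": 0}, {"fingers": 1, "offset": [-0.02, 0, 0], "yaw": 0}, {"fingers": -0.5, "offset": [-0.045, 0, 0], "yaw": 0}, {"fingers": -0.5, "offset": [-0.05, 0, -0.04], "yaw": 0}, {"fingers": -0.5, "offset": [-0.06, 0, -0.08], "yaw": 0}, {"fingers": -0.5, "offset": [-0.06, 0.02, -0.12], "yaw": 0}, {"fingers": -0.5, "offset": [-0.06, 0.04, -0.16], "yaw": 0}, {"fingers": -0.5, "offset": [-0.06, 0.04, -0.16], "yaw": 0}])

```text
clock: 17.08
eef_pos: [0.6006, 0.0136, 0.2038]
orientation: [-3.069, -0.033, -1.557]
wrist_force: [0.9, -0.5, 0.4]
gripper_width: 0.0639
grip_force: 0.0
```

```bash
python3 - <<'E'
from h import *
st()
f=grab('wrist','w4');t=np.array([.6415,-.1952]);P=cloud(f)
m=(P[...,2]>.08)&(P[...,2]<.12)&(abs(P[...,0]-.6415)<.06)&(abs(P[...,1]+.09)<.055)
r=cv2.minAreaRect((P[m][:,:2]*1000).astype(np.float32));print(m.sum(),r,np.array(r[0])-t*1000)
cv2.imwrite('pics/w4c.png',cv2.resize(f['color'][0:240,160:480],None,fx=2.4,fy=2.4,interpolation=cv2.INTER_CUBIC))
E
```

```text
t 17.0833 pos [0.6006 0.0136 0.2038] rpy [-3.0692 -0.0333 -1.5568] q [ 0.042  0.378  0.21   1.331 -0.035 -1.545] tilt rad/tan 0.072 -0.0338
[[0.014, -0.997, 0.073], [-0.999, -0.016, -0.032], [0.033, -0.072, -0.997]]
6655 ((641.7285766601562, -88.726318359375), (64.44268035888672, 69.63790130615234), 0.23191222548484802) [  0.22857666 106.47368164]
```

View pics/w4c.png

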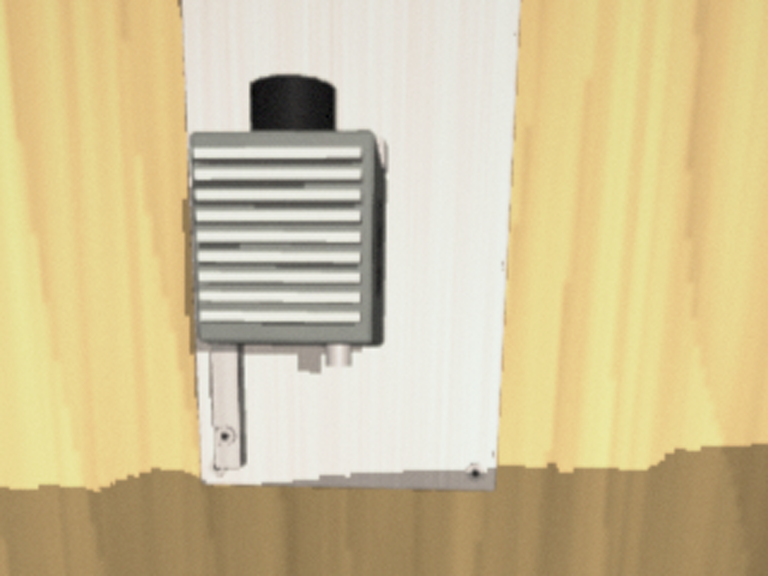

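The lamp looks square, with the side bar flush at (228,345–468), the plate end edge at (202,487)–(495,490) and the nozzle past the end bar. As a check, I'll measure the lamp relative to the plate edge in this same picture.

```bash
python3 - <<'E'
from h import *
f=load('w4')
for x,y in((202,486),(495,490),(184,0),(520,0)): print(atz(f,160+x/2.4,y/2.4,.012).round(4))
for x,y in((197,345),(382,344)): print('lamp top edge z.088',atz(f,160+x/2.4,y/2.4,.088).round(4))
go(.48,.20,.21)
t=load('top0');P=cloud(t)
for tag,b in dict(A=(140,163,274,291),B=(161,183,287,304)).items():
    p,r=toprect(t,b,.03,.07);print(tag,r)
E
```

```text
[0.6946 0.0118 0.012 ]
[0.5561 0.0098 0.012 ]
[ 0.6946 -0.1907  0.012 ]
[ 0.5571 -0.1892  0.012 ]
lamp top edge z.088 [ 0.6728 -0.0527  0.088 ]
lamp top edge z.088 [ 0.6056 -0.0541  0.088 ]
offset [-0.1878  0.117  -0.0224]
A ((509.901611328125, 349.1134948730469), (21.215293884277344, 23.7639102935791), 6.166266918182373)
B ((480.2248229980469, 300.5518493652344), (35.17277526855469, 22.39388656616211), 80.56117248535156)
```

Lamp y is about 105.8 mm relative to the plate edge, so it is home. Next are the cells.

Emit:
carry_out(commands=[{"fingers": -1, "offset": [-0.337, 0.114, -0.026], "yaw": 0}, {"fingers": -1, "offset": [-0.337, 0.114, -0.026], "yaw": 0}, {"fingers": -1, "offset": [-0.337, 0.114, -0.026], "yaw": 0}, {"fingers": -1, "offset": [-0.337, 0.114, -0.026], "yaw": 0}, {"fingers": -1, "offset": [-0.337, 0.114, -0.026], "yaw": 0}, {"fingers": -1, "offset": [-0.337, 0.114, -0.026], "yaw": 0}, {"fingers": -1, "offset": [-0.337, 0.114, -0.026], "yaw": 0}, {"fingers": -1, "offset": [-0.337, 0.114, -0.026], "yaw": 0}, {"fingers": -1, "offset": [-0.337, 0.114, -0.026], "yaw": 0}, {"fingers": -1, "offset": [-0.337, 0.114, -0.026], "yaw": 0}, {"fingers": -1, "offset": [-0.337, 0.114, -0.026], "yaw": 0}])

```text
clock: 18.05
eef_pos: [0.4786, 0.3501, 0.2017]
orientation: [-3.081, -0.035, -1.554]
wrist_force: [-0.6, 0.4, -0.2]
gripper_width: 0.0857
grip_force: 0.0
```

```bash
python3 - <<'E'
from h import *
st()
f=grab('wrist','w5');cv2.imwrite('pics/w5c.png',cv2.resize(f['color'][20:270,170:490],None,fx=2.4,fy=2.4,interpolation=cv2.INTER_CUBIC))
P=cloud(f)
m=(P[...,2]>.042)&(P[...,2]<.07)&(P[...,0]>.4)&(P[...,0]<.55)&(P[...,1]>.2)&(P[...,1]<.4)
n,l,s,_=cv2.connectedComponentsWithStats(m.astype(np.uint8))
for i in range(1,n):
    if s[i,4]>30: print(s[i],cv2.minAreaRect((P[l==i][:,:2]*1000).astype(np.float32)),P[l==i][:,2].mean())
E
```

```text
t 18.05 pos [0.4786 0.3501 0.2017] rpy [-3.0815 -0.0351 -1.5543] q [ 0.668  0.403  0.242  1.384 -0.064 -0.921] tilt rad/tan 0.0289 -0.0632
[[0.016, -0.998, 0.061], [-0.999, -0.019, -0.034], [0.035, -0.06, -0.998]]
[354  89  28  25 248] ((440.19482421875, 242.7728729248047), (12.240906715393066, 21.851255416870117), 65.82689666748047) 0.049903468637750956
[309 144  28  39 304] ((480.5797424316406, 300.235107421875), (33.995304107666016, 22.027816772460938), 82.12349700927734) 0.050619549961962114
[281 199  24  24 284] ((510.3133850097656, 348.6089172363281), (22.28852653503418, 22.24517250061035), 4.543844223022461) 0.049443845926911166
```

View pics/w5c.png

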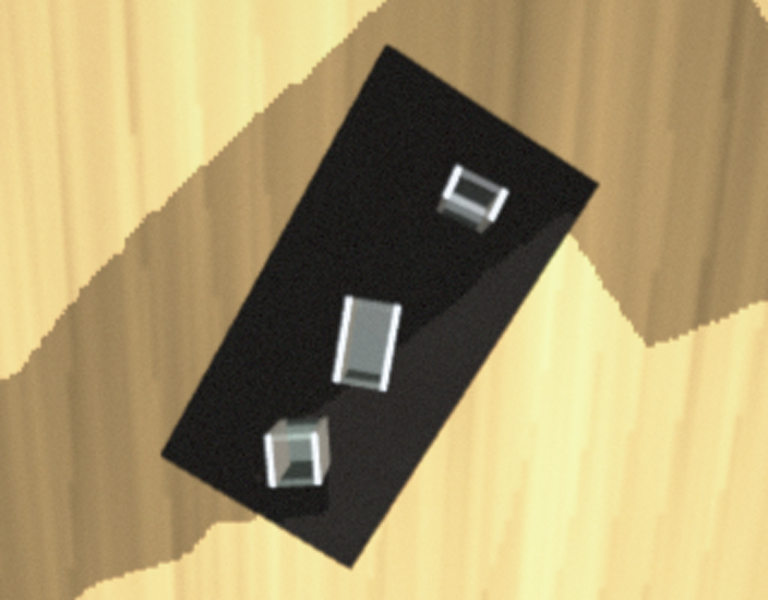

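The middle cell at crop (367,343) is the long one: 34×22 mm, centre (0.4806, 0.3002), long axis at 82° and top at z≈0.052. The other two are at crop (473,199) and (297,455), clear of the finger paths.

Emit:
carry_out(commands=[{"fingers": -0.1, "offset": [0.025, 0.001, 0.03], "yaw": 5}, {"fingers": -0.1, "offset": [0.048, 0.0025, 0.06], "yaw": 9}, {"fingers": -0.1, "offset": [0.048, 0.0025, 0.083], "yaw": 9}, {"fingers": -0.1, "offset": [0.048, 0.0025, 0.083], "yaw": 9}, {"fingers": -0.1, "offset": [0.048, 0.0025, 0.083], "yaw": 9}])

```text
clock: 18.52
eef_pos: [0.4825, 0.2962, 0.121]
orientation: [-3.078, -0.025, -1.717]
wrist_force: [0.7, 0.3, -0.4]
gripper_width: 0.0471
grip_force: 0.0
```

```bash
python3 - <<'E'
from h import *
st();go(.482,.2996,.07);go(.482,.2996,.016)
f=grab('wrist','w6')
P=cloud(f)
m=(P[...,2]>.044)&(P[...,2]<.058)&(abs(P[...,0]-.48)<.03)&(abs(P[...,1]-.3)<.03)
print(m.sum(),cv2.minAreaRect((P[m][:,:2]*1000).astype(np.float32)))
E
```

```text
t 18.5167 pos [0.4825 0.2962 0.121 ] rpy [-3.078  -0.0253 -1.7167] q [ 0.587  0.387  0.006  1.159 -0.061 -0.839] tilt rad/tan 0.0326 -0.0601
[[-0.145, -0.988, 0.059], [-0.989, 0.144, -0.034], [0.025, -0.064, -0.998]]
offset [-0.0045  0.0042  0.0507]
offset [-0.0059  0.0076  0.1046]
540 ((480.5513916015625, 300.270263671875), (34.69742965698242, 21.652660369873047), 81.75970458984375)
```

Emit:
carry_out(commands=[{"fingers": -0.1, "offset": [-0.004, 0.003, 0.025], "yaw": 0}, {"fingers": -0.1, "offset": [-0.0045, 0.004, 0.05], "yaw": 0}, {"fingers": -0.1, "offset": [-0.005, 0.0055, 0.075], "yaw": 0}, {"fingers": -0.1, "offset": [-0.0055, 0.007, 0.095], "yaw": 0}, {"fingers": -0.1, "offset": [-0.006, 0.0075, 0.104], "yaw": 0}, {"fingers": -0.1, "offset": [-0.006, 0.0075, 0.104], "yaw": 0}, {"fingers": -0.1, "offset": [-0.006, 0.0075, 0.104], "yaw": 0}])

```text
clock: 19.15
eef_pos: [0.4838, 0.3032, 0.0191]
orientation: [-3.074, -0.021, -1.714]
wrist_force: [0.8, -0.5, 1.2]
gripper_width: 0.0471
grip_force: 0.0
```

```bash
python3 - <<'E'
from h import *
st();go(.482,.2996,.016)
E
```

```text
t 19.15 pos [0.4838 0.3032 0.0191] rpy [-3.0739 -0.0214 -1.7137] q [ 0.596  0.486 -0.129  0.92  -0.061 -0.834] tilt rad/tan 0.0378 -0.0601
[[-0.142, -0.988, 0.064], [-0.99, 0.141, -0.031], [0.021, -0.068, -0.997]]
offset [0.0037 0.0015 0.0031]
```

Emit:
carry_out(commands=[{"fingers": -0.1, "offset": [0.004, 0.0015, 0.002], "yaw": 0}, {"fingers": -0.1, "offset": [0.004, 0.0015, 0.002], "yaw": 0}, {"fingers": 1, "offset": [0.004, 0.0015, 0.002], "yaw": 0}, {"fingers": 1, "offset": [0.004, 0.0015, 0.002], "yaw": 0}, {"fingers": 1, "offset": [0.004, 0.0015, 0.002], "yaw": 0}, {"fingers": 1, "offset": [0.004, 0.0015, 0.002], "yaw": 0}, {"fingers": 1, "offset": [0.004, 0.0015, 0.002], "yaw": 0}, {"fingers": 1, "offset": [0.004, 0.0015, 0.002], "yaw": 0}], squeeze=25)

```text
clock: 19.82
eef_pos: [0.4815, 0.2989, 0.0167]
orientation: [-3.074, -0.022, -1.714]
wrist_force: [0.4, -0.5, 5.1]
gripper_width: 0.0203
grip_force: 24.7
```

Emit:
carry_out(commands=[{"fingers": 1, "offset": [0.0003, -0.001, -0.015], "yaw": 0}, {"fingers": 1, "offset": [0.0006, -0.002, -0.03], "yaw": 0}, {"fingers": 1, "offset": [0.001, -0.0035, -0.05], "yaw": 0}, {"fingers": 1, "offset": [0.002, -0.006, -0.08], "yaw": 0}, {"fingers": 1, "offset": [0.003, -0.008, -0.11], "yaw": 0}, {"fingers": 1, "offset": [0.003, -0.01, -0.14], "yaw": 0}, {"fingers": 1, "offset": [0.004, -0.012, -0.17], "yaw": 0}, {"fingers": 1, "offset": [0.004, -0.012, -0.17], "yaw": 0}, {"fingers": 1, "offset": [0.004, -0.012, -0.17], "yaw": 0}])

```text
clock: 20.57
eef_pos: [0.4824, 0.2991, 0.188]
orientation: [-3.073, -0.02, -1.714]
wrist_force: [1.0, 0.1, -0.7]
gripper_width: 0.0201
grip_force: 24.5
```

```bash
python3 - <<'E'
from h import *
st()
f=grab('wrist','w7');P=cloud(f)
s=grab('side','s7')
o=f['state']['eef_pos'];d=P-o
m=(abs(d[...,0])<.03)&(abs(d[...,1])<.03)&(abs(d[...,2]-.036)<.012)
print(m.sum(),P[m].mean(0),cv2.minAreaRect((P[m][:,:2]*1000).astype(np.float32)))
cv2.imwrite('pics/w7c.png',np.hstack([cv2.resize(f['color'][200:440,200:440],(400,400)),cv2.resize(s['color'][250:410,130:290],(400,400))]))
w=np.linalg.inv(c2w(s))@np.r_[o,1];K=s['mtx'];print('tcp in side',K[0,0]*w[0]/-w[2]+K[0,2],-K[1,1]*w[1]/-w[2]+K[1,2])
E
```

```text
t 20.5667 pos [0.4824 0.2991 0.188 ] rpy [-3.0727 -0.02   -1.7139] q [ 0.591  0.346  0.123  1.31  -0.061 -0.838] tilt rad/tan 0.04 -0.0595
[[-0.143, -0.988, 0.065], [-0.99, 0.141, -0.03], [0.02, -0.069, -0.997]]
2444 [0.47900272 0.29825629 0.22320944] ((480.57928466796875, 299.51190185546875), (39.62742614746094, 39.635963439941406), 42.6636962890625)
tcp in side 206.73763534513907 318.27633226976786
```

Emit:
carry_out(commands=[{"fingers": 1, "offset": [0.014, -0.007, 0.001], "yaw": 0}, {"fingers": 1, "offset": [0.037, -0.018, 0.003], "yaw": -1}, {"fingers": 1, "offset": [0.065, -0.031, 0.006], "yaw": -2}, {"fingers": 1, "offset": [0.093, -0.045, 0.009], "yaw": -3}, {"fingers": 1, "offset": [0.121, -0.059, 0.011], "yaw": -4}, {"fingers": 1, "offset": [0.149, -0.072, 0.014], "yaw": -5}, {"fingers": 1, "offset": [0.177, -0.086, 0.016], "yaw": -6}, {"fingers": 1, "offset": [0.205, -0.099, 0.019], "yaw": -7}, {"fingers": 1, "offset": [0.233, -0.113, 0.022], "yaw": -8}, {"fingers": 1, "offset": [0.261, -0.126, 0.024], "yaw": -8.3}, {"fingers": 1, "offset": [0.289, -0.14, 0.027], "yaw": -8.3}, {"fingers": 1, "offset": [0.317, -0.153, 0.029], "yaw": -8.3}])

```text
clock: 21.67
eef_pos: [0.5878, -0.0394, 0.1718]
orientation: [-3.084, -0.032, -1.569]
wrist_force: [1.0, 0.0, -0.6]
gripper_width: 0.0203
grip_force: 24.5
```

```bash
python3 - <<'E'
from h import *
st();go(.6417,-.1957,.16)
E
```

```text
t 21.6667 pos [ 0.5878 -0.0394  0.1718] rpy [-3.0844 -0.0318 -1.5692] q [-0.05   0.378  0.128  1.262 -0.029 -1.625] tilt rad/tan 0.0592 -0.0278
[[0.002, -0.998, 0.057], [-0.999, -0.003, -0.032], [0.032, -0.057, -0.998]]
offset [ 0.156  -0.0526  0.0198]
```

Emit:
carry_out(commands=[{"fingers": 1, "offset": [0.028, -0.01, 0.004], "yaw": 0}, {"fingers": 1, "offset": [0.056, -0.02, 0.008], "yaw": 0}, {"fingers": 1, "offset": [0.084, -0.03, 0.012], "yaw": 0}, {"fingers": 1, "offset": [0.112, -0.04, 0.016], "yaw": 0}, {"fingers": 1, "offset": [0.138, -0.047, 0.018], "yaw": 0}, {"fingers": 1, "offset": [0.151, -0.051, 0.019], "yaw": 0}, {"fingers": 1, "offset": [0.156, -0.0525, 0.02], "yaw": 0}, {"fingers": 1, "offset": [0.156, -0.0525, 0.02], "yaw": 0}, {"fingers": 1, "offset": [0.156, -0.0525, 0.02], "yaw": 0}])

```text
clock: 22.42
eef_pos: [0.642, -0.1935, 0.1611]
orientation: [-3.083, -0.031, -1.569]
wrist_force: [-0.7, -0.2, -0.7]
gripper_width: 0.0202
grip_force: 24.5
```

```bash
python3 - <<'E'
from h import *
st();go(.6417,-.1957,.10);go(.6417,-.1957,.0507)
E
```

```text
t 22.4167 pos [ 0.642  -0.1935  0.1611] rpy [-3.0826 -0.0306 -1.569 ] q [-0.286  0.544  0.362  1.323 -0.013 -1.86 ] tilt rad/tan 0.0653 -0.0122
[[0.002, -0.998, 0.059], [-1.0, -0.004, -0.03], [0.031, -0.059, -0.998]]
offset [0.0004 0.0039 0.0611]
offset [-0.0011  0.0068  0.1102]
```

Emit:
carry_out(commands=[{"fingers": 1, "offset": [0.001, 0.001, 0.015], "yaw": 0}, {"fingers": 1, "offset": [0.001, 0.002, 0.03], "yaw": 0}, {"fingers": 1, "offset": [0.0005, 0.003, 0.045], "yaw": 0}, {"fingers": 1, "offset": [0.0, 0.004, 0.06], "yaw": 0}, {"fingers": 1, "offset": [0, 0.005, 0.075], "yaw": 0}, {"fingers": 1, "offset": [-0.0005, 0.006, 0.09], "yaw": 0}, {"fingers": 1, "offset": [-0.001, 0.0065, 0.102], "yaw": 0}, {"fingers": 1, "offset": [-0.001, 0.007, 0.109], "yaw": 0}, {"fingers": 1, "offset": [-0.001, 0.007, 0.11], "yaw": 0}, {"fingers": 1, "offset": [-0.001, 0.007, 0.11], "yaw": 0}, {"fingers": 1, "offset": [-0.001, 0.007, 0.11], "yaw": 0}])

```text
clock: 23.33
eef_pos: [0.6434, -0.1964, 0.0537]
orientation: [-3.078, -0.032, -1.569]
wrist_force: [0.4, 0.6, 0.2]
gripper_width: 0.0204
grip_force: 24.5
```

```bash
python3 - <<'E'
from h import *
st();go(.6417,-.1957,.0507)
f=grab('wrist','w9');s=grab('side','s9')
cv2.imwrite('pics/f9.png',np.hstack([cv2.resize(f['color'][150:400,190:440],(400,400),interpolation=cv2.INTER_CUBIC),cv2.resize(s['color'][150:270,290:410],(400,400),interpolation=cv2.INTER_CUBIC)]))
t=grab('top','t9');P=cloud(t)
m=(P[...,2]>.08)&(P[...,2]<.12)&(abs(P[...,0]-.6415)<.05)&(abs(P[...,1]+.09)<.045)
print('lamp',m.sum(),cv2.minAreaRect((P[m][:,:2]*1000).astype(np.float32)))
E
```

```text
t 23.3333 pos [ 0.6434 -0.1964  0.0537] rpy [-3.0782 -0.0325 -1.5686] q [-0.29   0.608  0.184  1.077 -0.013 -1.864] tilt rad/tan 0.0701 -0.0123
[[0.002, -0.998, 0.063], [-0.999, -0.004, -0.032], [0.032, -0.063, -0.997]]
offset [-0.0008  0.0019  0.0029]
lamp 834 ((641.6995239257812, -90.3993911743164), (63.772884368896484, 71.81090545654297), 1.0804773569107056)
```

View pics/f9.png

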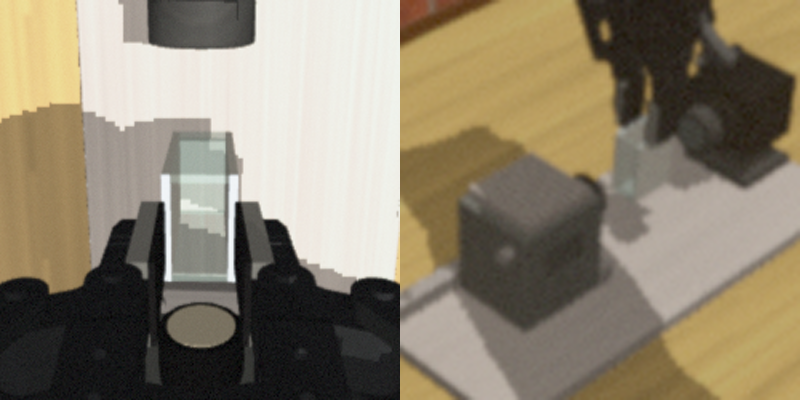

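The left crop shows the cell between the pads at (165–240, 133–282), in line with the lens (201,25) and nozzle (200,325). The side view confirms it hangs in the gap. Next I'll measure its centre and tilt.

```bash
python3 - <<'E'
from h import *
f=load('w9');P=cloud(f)
v,u=np.mgrid[:480,:640]
reg=(u>190+155/1.6)&(u<190+245/1.6)&(v>150+125/1.6)&(v<150+285/1.6)
m=reg&(P[...,2]>.075)&(P[...,2]<.105)&(abs(P[...,1]+.195)<.03)
m=m&(abs(P[...,0]-.641)<.016)
q=P[m];print(m.sum());r=cv2.minAreaRect((q[:,:2]*1000).astype(np.float32));print(r,q[:,2].mean())
for sx in(0,1):
    w=q[(q[:,0]>.642)==sx];print('side',w.mean(0).round(4),len(w),np.percentile(w[:,2],[10,50,90]).round(4))
A=np.c_[q[:,:2]-q[:,:2].mean(0),np.ones(len(q))];print('plane',np.linalg.lstsq(A,q[:,2],rcond=None)[0].round(4))
for x,y in((165,282),(234,282),(239,178),(164,178)):print(atz(f,190+x/1.6,150+y/1.6,.089).round(4))
E
```

```text
2293
((640.8071899414062, -194.67007446289062), (34.922359466552734, 25.447364807128906), 89.37677764892578) 0.08690442089307639
side [ 0.6343 -0.1962  0.0868] 1168 [0.0785 0.0874 0.0954]
side [ 0.6484 -0.1961  0.087 ] 1125 [0.078  0.088  0.0963]
plane [-0.0354 -0.0345  0.0869]
[ 0.6512 -0.1775  0.089 ]
[ 0.6305 -0.1783  0.089 ]
[ 0.6298 -0.2111  0.089 ]
[ 0.6511 -0.2106  0.089 ]
```

Emit:
carry_out(commands=[{"fingers": 1, "offset": [0, 0.001, 0.001], "yaw": 0}, {"fingers": 1, "offset": [0, 0.001, 0.001], "yaw": 0}, {"fingers": 1, "offset": [0, 0.001, 0.001], "yaw": 0}, {"fingers": 1, "offset": [0, 0.001, 0.001], "yaw": 0}, {"fingers": 1, "offset": [0, 0.001, 0.001], "yaw": 0}, {"fingers": 1, "offset": [0, 0.001, 0.001], "yaw": 0}, {"fingers": 1, "offset": [0, 0.001, 0.001], "yaw": 0}, {"fingers": 1, "offset": [0, 0.001, 0.001], "yaw": 0}])

```text
clock: 24.15
eef_pos: [0.6419, -0.1969, 0.0516]
orientation: [-3.08, -0.032, -1.569]
wrist_force: [-0.3, -0.3, -1.5]
gripper_width: 0.0204
grip_force: 24.5
```

```bash
python3 -c "
from h import *
st();print(bot.close_job())"
```

```text
t 24.15 pos [ 0.6419 -0.1969  0.0516] rpy [-3.0795 -0.0322 -1.5694] q [-0.291  0.609  0.179  1.073 -0.013 -1.865] tilt rad/tan 0.0687 -0.0124
[[0.001, -0.998, 0.062], [-0.999, -0.003, -0.032], [0.032, -0.062, -0.998]]
the job is handed in; nothing more can be done
None
```

I handed the job in at 24 s, but no verdict came back. By my measurements the lamp is home against both stops, and the long cell is held by its frosted sides in mid-path, within about 2 mm of centre and about 4° off vertical (limit 7°).

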